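# Take the square glass sample off its display peg

## Robot

A 7-joint arm with a two-finger parallel gripper is mounted at the origin on the work surface. World frame = base frame: x ahead of the robot, y to its left, z up, the work surface at z = 0. Lengths are in m, angles in rad, forces in N, time in s.
With the tool pointing down it reaches from about 0.4 to 0.75 m from the base axis. Payload 19.5 kg.
Tool frame: the origin (TCP) lies on the centre line of the jaws, within the pads' length; the fingertips stand 25 mm ahead of it and the grasp point (between the pads) lies 6 mm ahead of it; z points along the fingers, x is the direction in which the jaws open and shut, and the axes are right-handed (so a half turn about z gives the same grasp; the last joint's range is limited). The gripper opens to 85 mm and grips with 20 to 120 N. Pads are 22 mm wide; open, the fingers measure 114 mm over their backs; the gripper's body (76 mm by 85 mm) begins 54 mm behind the grasp point. The pads swing forward as they close: fully open they stand 13 mm farther back than shut.
Start: joints at [1.301, 0.707, -0.028, 1.485, 0.022, 0.951, -0.075], TCP at [0.13, -0.56, 0.256] pointing down, gripper open.
Joint ranges: [-2.71, 2.71], [-0.32, 2.16], [-1.57, 1.52], [0, 2.45], [-1.46, 4.6], [0, 2.02], [-2.83, 2.83]. Speed limits (rad/s): [1.89, 1.89, 2.57, 2.57, 3.01, 3.01, 3.01].

## Interface

Orientations are given as a unit quaternion [w, x, y, z].
In Python, from plant import robot gives the robot as it stands. The module is installed in compiled form; this text tells all that it offers.
- The arm moves only by the tool send_rows, never from a script. Its arguments are lists of equal length, an entry for each row: "travel": the shift along the tool's x, y, z in m, a list of three; "yaw": the turn about the tool's z in degrees. A call has 1 to 20 rows; each row is the pose to reach, as a shift and turn from the pose commanded when the call began, along the tool's axes at that moment; what a row does not reach only later rows make up. A row lasts 1/8 s, in which the tool goes at most 62.5 mm and 10.7 degrees, less where a joint would pass 70% of its speed; a pose out of reach is approached as far as the arm can. A call with a gripper value outside its range is refused whole. "fingers" is the opening, from 0 (shut) to 1 (fully open), set as the call begins (left out, the last holds). The fingers move at their own pace and stop on an object; "newtons" is the grip in N (left out, the last holds). Time passes only in rows, so rows that repeat a pose let the fingers close. It gives the time, the measured TCP pose, the force and the opening at its end, in the units of the state.
- robot.read_state(): the state, without advancing time (a new reading comes with each control period).
- robot.grab_frame(name): name is "scene" or "top"; returns (picture, depth): 480x640x3 uint8, blue, green, red; 480x640 float32, m along the optical axis (not along the pixel's ray), 0 where there is no reading.
- robot.camera_params(name): a dict with "vfov" (degrees; the focal length in pixels is half the picture's height over the tangent of half this angle, whatever the lens; pixels are square), "cx", "cy" (the principal point, pixels), "xyz" and "rotation" of the camera in the world. Camera axes: x right, y down, z forward; pixel columns grow to the right and rows downward; lengths in m; the calibration is good to about 2 mm. A picture is of the moment at which its call begins. camera_params takes no time and is no camera call.
- robot.job_done(): hands the job in, once; it reports no verdict.
Trained networks look in the newest picture that a camera, given by its name, has taken for a name from the list of things; names that differ only in an ending like _2 or _b are one class to them, and where a whole thing is asked for, a point or a joint stands for the part that bears it (a point fixed in the world has none). Each returns a list of dicts, best first, with "confidence" (0 to 1); they miss things now and then, are a little off and sometimes report something else, mostly with a low value. They report only what shows in the picture. A call takes as long as a camera call.
- robot.cut_out(camera, target): "pixels" (480x640 bool, what is visible of it) and "at" ([column, row] in pixels, amid what is visible of it).
The state is a dict: "clock": time; "joint_positions": joint angles; "qvel": joint speeds; "joint_torque": joint torques, N m; "position": TCP position; "orientation": TCP orientation; "wrist_force": force on the tool from outside, world axes, zero at the start; "moment": the same for the moment, N m; "width": finger opening in m.
Only numpy, scipy, OpenCV 4.12 (cv2) and the standard library are available. Lean on these libraries where they do the work, as an engineer would, in place of code of your own. Each camera call takes 0.05 s, during which the arm holds its last target.

## Task

Two stained-glass samples hang on the upturned pegs of the small display stand. Take the square one off: lift it by its wooden tab so that its slot clears the turned-up end of the peg, slide it off, and stand it upright in the slot of the empty wooden holder. It is glass, so set it down rather than dropping it, and leave the round sample hanging where it is.

Things in the scene. Friction and masses are not known exactly. Their poses are not given: they have to be found in the camera images.
- square_tab (a point): Centre of the dark wooden grip tab (36 wide y, 56 high z, 8 mm thick x) of the square sample, a rigid upright plate, 8 mm thick, 130 g; x as the stand's x, z up. 28 to 72 mm below this point: hanging slot 14 wide, 44 high, its upper edge resting on the peg. Below it an 84 mm square glass pane (amber diamond on white, grey frame), flat lower edge 156 mm below this point.
- round_tab (a point): Centre of the dark wooden grip tab of the round sample, which stays hanging. Tab, slot, total height and axes as for the square sample, but its pane is a disc 84 mm across. Either sample may hang on either peg.
- stand: Fixed pale wood stand. Origin on the bench under the crossbar; x: the way the pegs point (away from the robot), y along the bar (270 long, 12 thick, top 190 mm up, nothing above). Steel pegs, 8 mm diameter, at y -65 and 65 mm, axis 186 mm up, level to x 125, then turned straight up to 204 (14 above peg top; outermost x 129). Samples hang at x 47 to 63; lifted 15 to 35 mm they pass the tip.
- holder_in (a point): Centre of the inner floor of the empty holder: a fixed wooden trough with one open-topped slot, 30 mm wide inside (x) and 138 mm long (y); walls 8 mm thick, rim 60 mm and floor 8 mm above the bench. z up. The sample goes in edge down, its width (y) along the slot's y, either way round.

How it is judged:
By the outcome, as a careful person would: the job done as asked, in the order asked, and still so for the second after the job is handed in, with the robot touching nothing.
It also fails if it takes over 38 s, if anything falls off the work surface, if the arm or the gripper's body presses on something with over 40 N, if the wrist force passes 120 N, or if a joint passes its speed limit or range.

## Working session

There is one attempt and no reset: what is moved stays moved. The work goes in short steps, Python scripts to look and compute and a tool call to move; the robot and the scene stay as the last step left them, time stands still between calls to the robot, and variables do not carry over. Pictures are saved under pics/ and viewed, and the job is handed in when it is done.

Besides the shell and the picture viewer there is one more tool, called after "Request:" by a JSON object that holds its "name" and its "arguments", one argument or row to a line. send_rows: Moves the arm, as the interface text tells. Its arguments: {"type":"object","properties":{"travel":{"type":"array","items":{"type":"array","items":{"type":"number"}}},"yaw":{"type":"array","items":{"type":"number"}},"fingers":{"type":"number"},"newtons":{"type":"number"}},"required":["travel","yaw"]}

```bash
mkdir -p pics; python3 - <<'E'
from plant import robot
import cv2,numpy as np
s=robot.read_state();print({k:np.round(v,4).tolist() for k,v in s.items()})
for n in("scene","top"):
    p,d=robot.grab_frame(n);cv2.imwrite(f"pics/{n}0.png",p);np.save(f"{n}0.npy",d)
    print(n,robot.camera_params(n))
    for t in("square_tab","round_tab","stand","holder_in"):
        for r in robot.cut_out(n,t)[:3]:
            print(t,r["confidence"],r["at"],r["pixels"].sum())
E
```

```text
{'clock': 0.0, 'joint_positions': [1.3013, 0.7071, -0.0276, 1.485, 0.022, 0.9509, -0.0755], 'qvel': [-0.0003, 0.0, 0.0006, 0.0007, 0.0006, 0.0005, -0.0018], 'joint_torque': [0.0043, -88.3189, 1.2361, -23.616, 0.0171, 0.0066, 0.0], 'position': [0.1298, -0.5599, 0.2558], 'orientation': [-0.0003, 0.7829, -0.6222, -0.0004], 'wrist_force': [-0.2406, 0.3094, -0.0266], 'moment': [0.0454, -0.0557, -0.0243], 'width': 0.0851}
scene {'vfov': 50.72221410508019, 'cx': 320.4517739933459, 'cy': 235.0875387586585, 'xyz': array([ 1.09870051, -0.14651535,  0.68316636]), 'rotation': array([-0.32579757,  0.69897706,  0.57585629, -0.27143425])}
square_tab 0.98 [440.8, 228.7] 2643
round_tab 0.94 [370.8, 242.0] 2462
holder_in 0.84 [232.7, 302.9] 3856
top {'vfov': 52.86156831103106, 'cx': 320.87891655217703, 'cy': 246.5364826388893, 'xyz': array([4.60862770e-01, 2.16461264e-04, 8.28155472e-01]), 'rotation': array([ 0.00719417, -0.70106236,  0.71258482, -0.0261282 ])}
square_tab 0.61 [174.6, 267.2] 523
round_tab 0.97 [270.6, 252.1] 505
stand 0.77 [235.9, 278.6] 11238
holder_in 0.78 [421.0, 250.4] 2808
```

View pics/scene0.png

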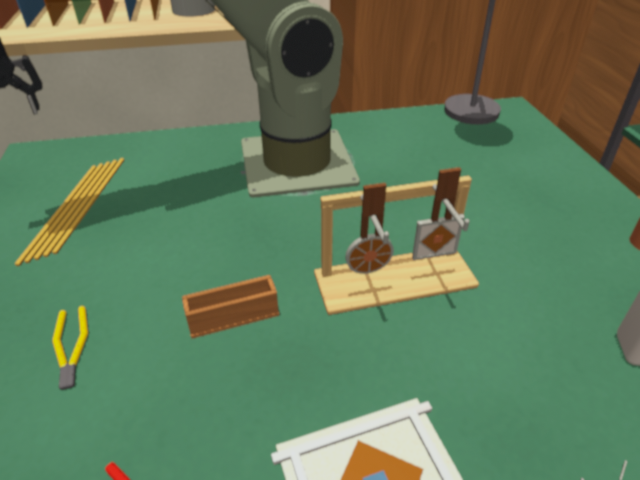

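View pics/top0.png

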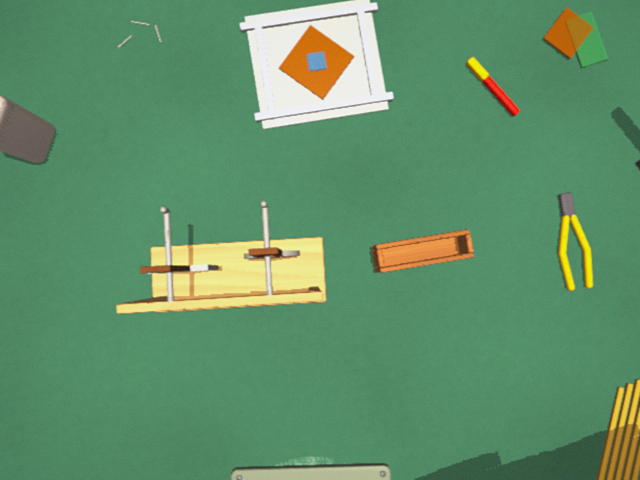

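The scene view shows the round sample at (370,242), the square at (440,229) and the holder at (232,303). In the top view the square is at (175,267), the round at (270,252) and the holder at (421,250). Next I'll turn these into 3D points.

```bash
cat > h.py <<'E'
from plant import robot
import cv2,numpy as np
from scipy.spatial.transform import Rotation as R
def cloud(n,d):
    c=robot.camera_params(n);f=240/np.tan(np.radians(c["vfov"])/2)
    v,u=np.mgrid[:480,:640]
    P=np.stack([(u-c["cx"])/f*d,(v-c["cy"])/f*d,d],-1)
    q=c["rotation"];M=R.from_quat([q[1],q[2],q[3],q[0]]).as_matrix()
    W=P@M.T+c["xyz"];W[d<=0]=np.nan;return W
def mask(n,t):
    r=robot.cut_out(n,t);return r[0]["pixels"] if r else None
E
python3 - <<'E'
from h import *
for n in("scene","top"):
    d=np.load(n+"0.npy");W=cloud(n,d)
    print(n,"bench z",np.nanmedian(W[100:400,:][...,2]))
    for t in("square_tab","round_tab"):
        m=mask(n,t); p=W[m];p=p[~np.isnan(p[:,0])]
        for lo,hi in((.05,.13),(.17,.2),(.2,.27)):
            k=p[(p[:,2]>lo)&(p[:,2]<hi)]
            if len(k)>5:print(t,lo,len(k),"p5/50/95",np.round(np.percentile(k,[3,50,97],axis=0),4).tolist())
            if len(k)>20:
                r=cv2.minAreaRect(k[:,:2].astype(np.float32)*1000);print("   rect",np.round(r[0],1),np.round(r[1],1),round(r[2],1))
    m=mask(n,"holder_in");p=W[m];p=p[~np.isnan(p[:,0])]
    for lo,hi in((.0,.02),(.055,.068)):
        k=p[(p[:,2]>lo)&(p[:,2]<hi)]
        if len(k)>20:
            r=cv2.minAreaRect(k[:,:2].astype(np.float32)*1000);print("holder",lo,len(k),np.round(r[0],1),np.round(r[1],1),round(r[2],1),np.median(k[:,2]))
    # crossbar
    q=W.reshape(-1,3);q=q[~np.isnan(q[:,0])]
    k=q[(abs(q[:,2]-.19)<.006)&(q[:,0]>.25)&(q[:,0]<.65)&(abs(q[:,1]-.1)<.3)]
    print(n,"z19",len(k))
    np.save(n+"z19.npy",k)
    import sys
    im=np.zeros((480,640,3),np.uint8)
    im[(abs(W[...,2]-.19)<.006)]=(0,255,0);im[(W[...,2]>.197)&(W[...,2]<.27)]=(0,0,255)
    im[(abs(W[...,2]-.06)<.006)]=(255,0,0)
    cv2.imwrite(f"pics/h{n}.png",im)
E
```

```text
scene bench z 0.0009242334503075655
square_tab 0.05 1310 p5/50/95 [[0.4641, 0.1416, 0.0649], [0.4672, 0.1816, 0.0971], [0.4707, 0.2225, 0.1278]]
   rect [464.9 182.9] [12.2 85.4] 3.0
square_tab 0.17 211 p5/50/95 [[0.4631, 0.1653, 0.1715], [0.4683, 0.1746, 0.1892], [0.4707, 0.1993, 0.1992]]
   rect [464.2 187.2] [ 42.3 112.5] 67.9
square_tab 0.2 580 p5/50/95 [[0.4631, 0.1655, 0.2011], [0.4684, 0.1814, 0.2264], [0.4706, 0.1998, 0.2469]]
   rect [465.8 183.3] [11.9 37.5] 1.2
round_tab 0.05 1148 p5/50/95 [[0.4848, 0.0155, 0.0684], [0.4878, 0.0527, 0.1017], [0.4904, 0.0905, 0.1278]]
   rect [487.6  53.9] [84.1 11.2] 88.3
round_tab 0.17 249 p5/50/95 [[0.4834, 0.0362, 0.1709], [0.4875, 0.0504, 0.1878], [0.4905, 0.071, 0.1991]]
   rect [512.7  47. ] [36.3 66.7] 75.8
round_tab 0.2 629 p5/50/95 [[0.4822, 0.0365, 0.2014], [0.4874, 0.0533, 0.2259], [0.4897, 0.0709, 0.2468]]
   rect [485.3  54. ] [12.4 36.4] 0.5
holder 0.0 628 [ 458.6 -192.8] [108.7 150.3] 8.4 0.01079243568463295
holder 0.055 1017 [ 488.9 -188.2] [ 47.4 152.9] 8.2 0.05976096971169198
scene z19 1279
top bench z -0.0004923531526438
[... 322 characters left out ...]
[0.4609, 0.1661, 0.2055], [0.4648, 0.1774, 0.2447], [0.4691, 0.1988, 0.2473]]
   rect [465.  183.5] [ 7.9 35.5] 2.6
round_tab 0.05 111 p5/50/95 [[0.4789, 0.0138, 0.0846], [0.4821, 0.0366, 0.1205], [0.4895, 0.0937, 0.1295]]
   rect [483.9  54.9] [ 8.2 83.2] 2.7
round_tab 0.17 31 p5/50/95 [[0.4795, 0.037, 0.1723], [0.4807, 0.0485, 0.187], [0.4891, 0.071, 0.1971]]
   rect [485.4  54.4] [35. 12.] 89.5
round_tab 0.2 242 p5/50/95 [[0.4798, 0.0372, 0.2104], [0.4838, 0.0542, 0.2447], [0.4881, 0.0711, 0.2469]]
   rect [484.2  54.7] [ 8.  35.4] 2.6
holder 0.0 1423 [ 487.7 -184.2] [ 50.2 148.7] 8.9 0.007408121023315006
holder 0.055 1081 [ 488.3 -186.9] [ 45.9 153.9] 8.6 0.05877496442535812
top z19 2940
```

View pics/htop.png

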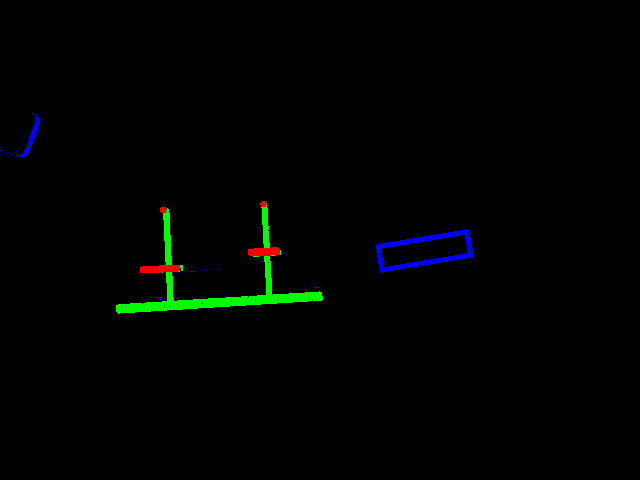

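```bash
python3 - <<'E'
from h import *
for n in("top","scene"):
    k=np.load(n+"z19.npy")
    b=k[(k[:,0]<.435)];print(n,len(b))
    r=cv2.minAreaRect(b[:,:2].astype(np.float32)*1000);print("bar",np.round(r[0],1),np.round(r[1],1),round(r[2],2))
    for y in(.18,.05):
        g=k[(k[:,0]>.43)&(abs(k[:,1]-y-.004)<.014)&~((abs(k[:,0]-.467)<.012)|(abs(k[:,0]-.486)<.012))]
        if len(g)>20:
            a=np.polyfit(g[:,0],g[:,1],1);print("peg",len(g),np.degrees(np.arctan(a[0])),"y at .465",np.polyval(a,.465),"maxx",g[:,0].max())
d=np.load("top0.npy");W=cloud("top",d)
q=W.reshape(-1,3);q=q[(q[:,2]>.198)&(q[:,2]<.21)&(q[:,0]>.5)&(q[:,0]<.6)&(abs(q[:,1]-.1)<.2)]
for y in(.18,.05):
    g=q[abs(q[:,1]-y)<.05];print("tip",len(g),g.mean(0),g[:,0].max())
s=robot.read_state();M=R.from_quat(np.roll(s["orientation"],-1)).as_matrix();print(np.round(M,4))
E
```

```text
top 1990
bar [425.6 117.5] [ 23.6 269.8] 2.43
peg 328 2.4271114810573446 y at .465 0.18345840699639365 maxx 0.5451516423822131
peg 330 2.4508871310692166 y at .465 0.05399035161525429 maxx 0.5489052231312234
scene 715
bar [425.1 116.3] [ 24.  269.4] 2.15
peg 129 2.8979130927331536 y at .465 0.18126390109730042 maxx 0.5485695720184639
peg 134 3.4605415631085568 y at .465 0.05086922534779763 maxx 0.5524048083760733
tip 31 [0.54146164 0.18697397 0.20218598] 0.5447282009018065
tip 30 [0.54732346 0.05755535 0.20198926] 0.5509501994777143
[[ 2.258e-01 -9.742e-01 -0.000e+00]
 [-9.742e-01 -2.258e-01  1.000e-04]
 [-1.000e-04 -0.000e+00 -1.000e+00]]
```

Request:
{"name": "send_rows", "arguments": {
  "travel": [
    [-0.012, -0.04, -0.012],
    [-0.026, -0.085, -0.025],
    [-0.04, -0.128, -0.04],
    [-0.054, -0.171, -0.055],
    [-0.068, -0.214, -0.068],
    [-0.081, -0.256, -0.074],
    [-0.095, -0.299, -0.074],
    [-0.133, -0.325, -0.074],
    [-0.171, -0.352, -0.074],
    [-0.208, -0.378, -0.074],
    [-0.246, -0.405, -0.074],
    [-0.284, -0.431, -0.074],
    [-0.322, -0.458, -0.074],
    [-0.36, -0.484, -0.074],
    [-0.41, -0.487, -0.074],
    [-0.46, -0.489, -0.074],
    [-0.51, -0.491, -0.074],
    [-0.56, -0.493, -0.074],
    [-0.605, -0.494, -0.074],
    [-0.648, -0.494, -0.074]
  ],
  "yaw": [-4, -8, -12, -16, -20, -24, -28, -32, -36, -40, -44, -48, -52, -56, -60, -64, -68, -72, -76, -79.5],
  "fingers": 0.4,
  "newtons": 40
}}

```text
clock: 3.3
position: [0.4643, 0.1841, 0.3304]
orientation: [-0.0, 1.0, 0.023, 0.0]
wrist_force: [0.9, 0.1, 0.3]
width: 0.0341
```

Request:
{"name": "send_rows", "arguments": {
  "travel": [
    [0, 0, 0],
    [0, 0, 0]
  ],
  "yaw": [0, 0]
}}

```text
clock: 3.55
position: [0.4649, 0.1822, 0.3303]
orientation: [0.0, 1.0, 0.022, 0.0]
wrist_force: [0.0, 0.0, -0.9]
width: 0.0344
```

```bash
python3 - <<'E'
from h import *
p,d=robot.grab_frame("scene");cv2.imwrite("pics/s1.png",p)
s=robot.read_state();M=R.from_quat(np.roll(s["orientation"],-1)).as_matrix();print(np.round(M,4),s["position"],s["joint_positions"],s["clock"],s["width"],s["wrist_force"])
print("to (.465,.1835,.228) in tool:",M.T@(np.array([.465,.1835,.228])-s["position"]))
E
```

```text
[[ 9.991e-01  4.300e-02  1.000e-04]
 [ 4.300e-02 -9.991e-01 -4.000e-04]
 [ 0.000e+00  4.000e-04 -1.000e+00]] [0.46504628 0.18182059 0.33030876] [-0.21148312  0.52362065 -0.39154681  1.61752248  0.22286686  1.04493173
 -0.62518875] 3.6 0.03414264261489385 [ 0.47729391 -0.85622389  0.29539151]
to (.465,.1835,.228) in tool: [ 2.15120619e-05 -1.71887237e-03  1.02308115e-01]
```

View pics/s1.png

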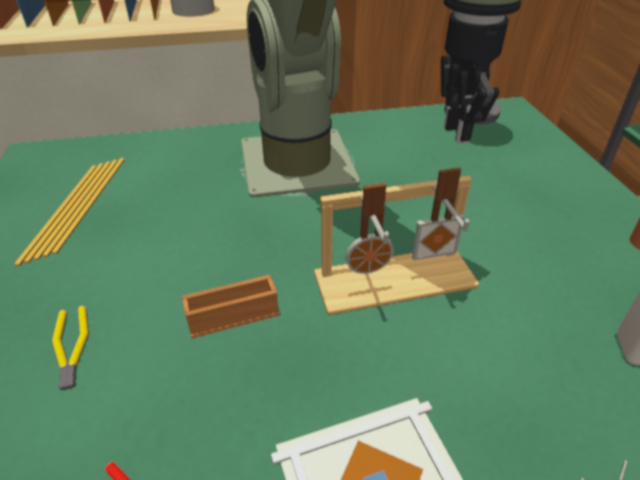

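The gripper, at (465,100), is directly above the square's tab. Descending.

Request:
{"name": "send_rows", "arguments": {
  "travel": [
    [0, -0.001, 0.02],
    [0, -0.002, 0.045],
    [0, -0.002, 0.07],
    [0, -0.002, 0.09],
    [0, -0.002, 0.104],
    [0, -0.002, 0.104],
    [0, -0.002, 0.104]
  ],
  "yaw": [0, 0, 0, 0, 0, 0, 0]
}}

```text
clock: 4.47
position: [0.465, 0.1844, 0.2269]
orientation: [-0.0, 1.0, 0.022, 0.0]
wrist_force: [0.3, -0.0, 0.5]
width: 0.0343
```

```bash
python3 - <<'E'
from h import *
p,d=robot.grab_frame("scene");cv2.imwrite("pics/s2.png",cv2.resize(p[120:300,300:540],None,fx=3.2,fy=3.2))
p,d=robot.grab_frame("top");cv2.imwrite("pics/t2.png",p)
E
```

```text
(no output)
```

View pics/s2.png

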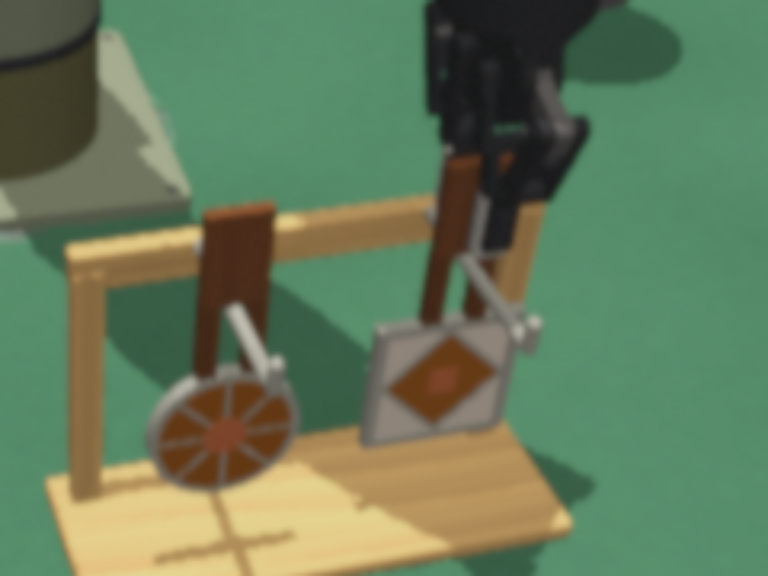

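The fingers straddle the tab at crop position (490,190), and both sides are clear. Closing.

Request:
{"name": "send_rows", "arguments": {
  "travel": [
    [0, 0, 0],
    [0, 0, 0],
    [0, 0, 0],
    [0, 0, 0],
    [0, 0, 0],
    [0, 0, 0]
  ],
  "yaw": [0, 0, 0, 0, 0, 0],
  "fingers": 0,
  "newtons": 50
}}

```text
clock: 5.32
position: [0.4648, 0.1847, 0.2265]
orientation: [-0.0, 1.0, 0.022, 0.0]
wrist_force: [0.6, 0.8, 5.5]
width: 0.0077
```

Request:
{"name": "send_rows", "arguments": {
  "travel": [
    [0, 0, -0.005],
    [0, 0, -0.013],
    [0, 0, -0.021],
    [0, 0, -0.025],
    [0, 0, -0.025],
    [0, 0, -0.025]
  ],
  "yaw": [0, 0, 0, 0, 0, 0]
}}

```text
clock: 6.08
position: [0.4646, 0.1846, 0.2512]
orientation: [0.0, 1.0, 0.022, -0.0]
wrist_force: [0.3, -0.5, -1.3]
width: 0.0076
```

```bash
python3 - <<'E'
from h import *
p,d=robot.grab_frame("scene");cv2.imwrite("pics/s3.png",cv2.resize(p[120:300,300:540],None,fx=3.2,fy=3.2))
print(robot.read_state()["wrist_force"],robot.read_state()["moment"])
W=cloud("scene",d);m=mask("scene","square_tab");p=W[m];p=p[~np.isnan(p[:,0])]
k=p[(p[:,2]>.07)&(p[:,2]<.155)]
print(len(k),np.round(np.percentile(k,[3,50,97],axis=0),4).tolist())
c=k.mean(0);print("normal",np.linalg.svd(k-c)[2][2])
E
```

```text
[ 0.11959825  0.78768977 -1.09407922] [ 0.0218943   0.00933316 -0.01833555]
1270 [[0.4643, 0.1424, 0.0896], [0.4676, 0.1794, 0.1205], [0.471, 0.2206, 0.1533]]
normal [0.9983624  0.05604518 0.01146577]
```

View pics/s3.png

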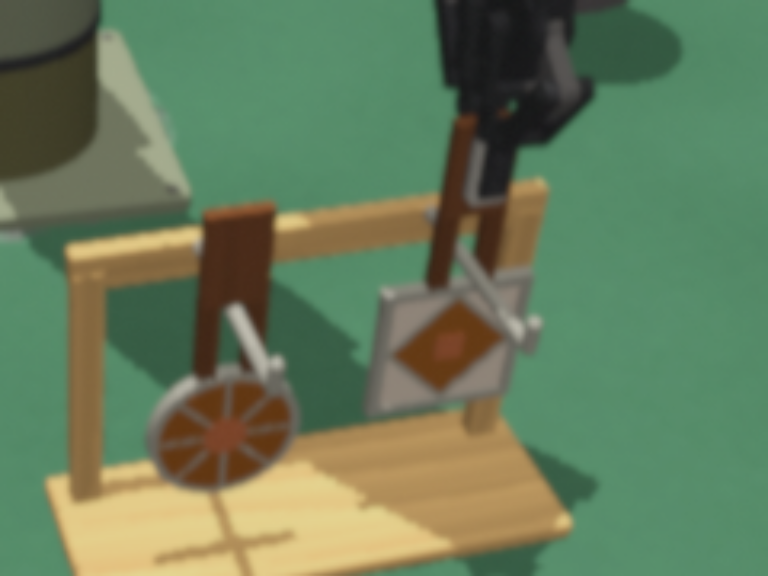

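The sample is lifted, and its slot straddles the peg with a gap above and below. Sliding along the peg axis, with a check at the end.

Request:
{"name": "send_rows", "arguments": {
  "travel": [
    [0.005, 0, 0],
    [0.015, 0, 0],
    [0.028, 0, 0],
    [0.042, 0, 0],
    [0.056, 0, 0],
    [0.07, 0, 0],
    [0.084, 0, 0],
    [0.098, 0, 0],
    [0.11, 0, 0],
    [0.12, 0, 0],
    [0.12, 0, 0]
  ],
  "yaw": [0, 0, 0, 0, 0, 0, 0, 0, 0, 0, 0]
}}

```text
clock: 7.55
position: [0.5851, 0.1898, 0.2508]
orientation: [-0.0, 1.0, 0.022, -0.0]
wrist_force: [-0.2, -0.1, -1.6]
width: 0.0072
```

```bash
python3 - <<'E'
from h import *
p,d=robot.grab_frame("scene");cv2.imwrite("pics/s4.png",p)
p,d=robot.grab_frame("top");cv2.imwrite("pics/t4.png",p)
s=robot.read_state();print(s["wrist_force"],s["joint_positions"])
E
```

```text
[-0.22462195  0.26123889 -0.75661269] [-0.20389272  0.79122735 -0.35647675  1.32808683  0.28616283  1.0727161
 -0.55517402]
```

View pics/s4.png

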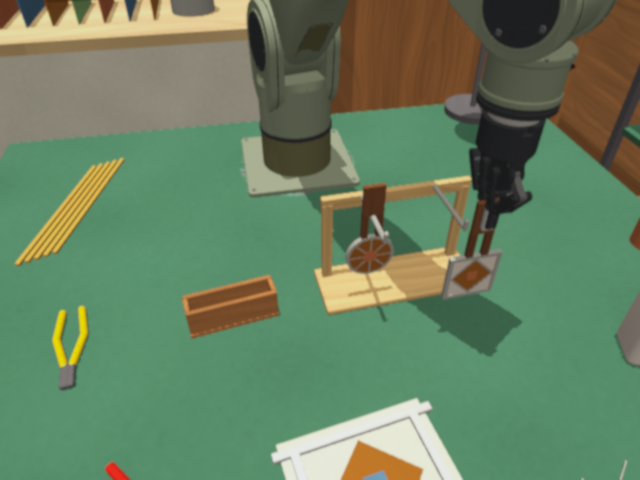

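View pics/t4.png

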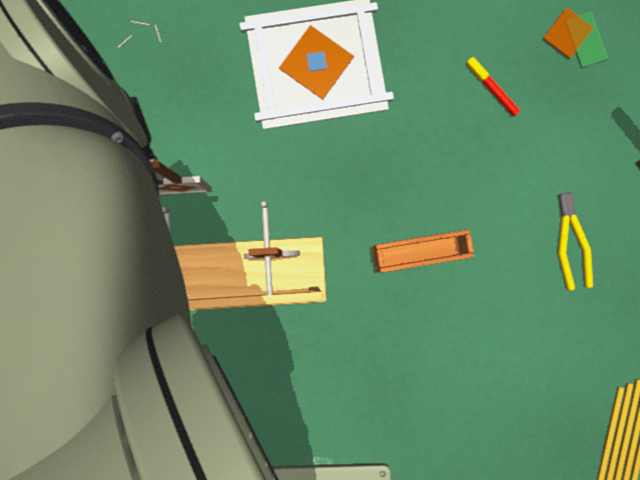

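The scene view shows the square sample at (472,275), fully off the peg. The round one still hangs at (370,252). Now I'll carry it around the stand to a point above the holder.

Request:
{"name": "send_rows", "arguments": {
  "travel": [
    [0.001, 0.015, -0.01],
    [0.002, 0.045, -0.02],
    [0.003, 0.08, -0.03],
    [0.004, 0.115, -0.03],
    [0.004, 0.15, -0.03],
    [0.004, 0.185, -0.03],
    [0.004, 0.22, -0.03],
    [0.004, 0.25, -0.03],
    [-0.02, 0.276, -0.03],
    [-0.045, 0.302, -0.03],
    [-0.07, 0.328, -0.03],
    [-0.095, 0.354, -0.03],
    [-0.107, 0.366, -0.03],
    [-0.113, 0.372, -0.03],
    [-0.113, 0.372, -0.03],
    [-0.113, 0.372, -0.03],
    [-0.113, 0.372, -0.03]
  ],
  "yaw": [0, 0, 0, 0, 0, 0, 0, 0, -1, -2, -3, -4, -5, -6, -6, -6, -6]
}}

```text
clock: 9.78
position: [0.4885, -0.1861, 0.2813]
orientation: [-0.0, 0.997, 0.075, -0.0]
wrist_force: [0.1, 0.0, -0.9]
width: 0.0071
```

```bash
python3 - <<'E'
from h import *
p,d=robot.grab_frame("scene");cv2.imwrite("pics/s5.png",p)
s=robot.read_state();M=R.from_quat(np.roll(s["orientation"],-1)).as_matrix();print(s["clock"],s["position"],s["wrist_force"],s["width"]);print(np.round(M,3))
W=cloud("scene",d);m=mask("scene","square_tab");p=W[m];p=p[~np.isnan(p[:,0])]
k=p[(p[:,2]>.12)&(p[:,2]<.20)&(p[:,0]>.45)]
print(len(k),np.round(np.percentile(k,[0.5,3,50,97],axis=0),4).tolist())
r=cv2.minAreaRect(k[:,:2].astype(np.float32)*1000);print(r)
c=np.median(k,0);print("normal",np.linalg.svd(k-c)[2][2])
m=mask("scene","holder_in");p=W[m];p=p[(abs(p[:,2]-.06)<.005)]
print(cv2.minAreaRect(p[:,:2].astype(np.float32)*1000))
E
```

```text
9.825 [ 0.488491   -0.18618115  0.28125276] [-0.25758486 -0.13784878 -1.60804238] 0.007432732631577192
[[ 0.989  0.149 -0.   ]
 [ 0.149 -0.989  0.   ]
 [ 0.    -0.    -1.   ]]
2112 [[0.4839, -0.2269, 0.1206], [0.4849, -0.225, 0.1223], [0.4911, -0.1872, 0.1611], [0.4981, -0.1481, 0.1979]]
((490.1961364746094, -186.52964782714844), (9.000070571899414, 83.7327880859375), 8.566276550292969)
normal [ 0.98906811  0.14744988 -0.00167368]
((488.7156982421875, -188.038818359375), (47.96087646484375, 152.9391632080078), 8.036418914794922)
```

View pics/s5.png

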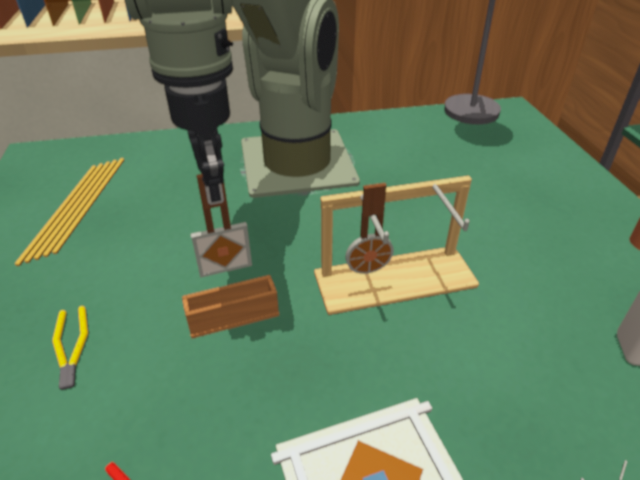

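The sample, at (222,250), is over the holder and aligned within about 1 mm and 1°. Lowering to about 8 mm above the floor.

Request:
{"name": "send_rows", "arguments": {
  "travel": [
    [0, 0, 0.008],
    [0, 0, 0.023],
    [0, 0, 0.04],
    [0, 0, 0.057],
    [0, 0, 0.074],
    [0, 0, 0.088],
    [0, 0, 0.098],
    [0, 0, 0.102],
    [0, 0, 0.102],
    [0, 0, 0.102]
  ],
  "yaw": [0, 0, 0, 0, 0, 0, 0, 0, 0, 0]
}}

```text
clock: 11.18
position: [0.4884, -0.1867, 0.1797]
orientation: [0.0, 0.997, 0.075, 0.0]
wrist_force: [0.4, -0.3, -1.6]
width: 0.0072
```

Request:
{"name": "send_rows", "arguments": {
  "travel": [
    [0, 0, 0.001],
    [0, 0, 0.002],
    [0, 0, 0.003],
    [0, 0, 0.004],
    [0, 0, 0.005],
    [0, 0, 0.005]
  ],
  "yaw": [0, 0, 0, 0, 0, 0]
}}

```text
clock: 11.92
position: [0.4882, -0.1866, 0.1742]
orientation: [-0.0, 0.997, 0.075, -0.0]
wrist_force: [0.5, 0.0, -1.1]
width: 0.0075
```

Next, 0.5 mm steps until it makes contact.

Request:
{"name": "send_rows", "arguments": {
  "travel": [
    [0, 0, 0.0005],
    [0, 0, 0.001],
    [0, 0, 0.0015],
    [0, 0, 0.0015]
  ],
  "yaw": [0, 0, 0, 0]
}}

```text
clock: 12.42
position: [0.4883, -0.1866, 0.1728]
orientation: [-0.0, 0.997, 0.075, 0.0]
wrist_force: [0.5, 0.1, -0.5]
width: 0.0074
```

Request:
{"name": "send_rows", "arguments": {
  "travel": [
    [0, 0, 0.0005],
    [0, 0, 0.001],
    [0, 0, 0.001]
  ],
  "yaw": [0, 0, 0]
}}

```text
clock: 12.8
position: [0.4886, -0.1866, 0.1728]
orientation: [0.0, 0.997, 0.075, 0.001]
wrist_force: [-3.4, 1.7, 20.3]
width: 0.0076
```

Contact: the force is up 20 N. Easing off a little, then looking before I release.

Request:
{"name": "send_rows", "arguments": {
  "travel": [
    [0, 0, -0.0005],
    [0, 0, -0.0008],
    [0, 0, -0.0008]
  ],
  "yaw": [0, 0, 0]
}}

```text
clock: 13.18
position: [0.4883, -0.1866, 0.1728]
orientation: [-0.0, 0.997, 0.075, 0.0]
wrist_force: [-0.4, -0.4, 6.6]
width: 0.0073
```

```bash
python3 - <<'E'
from h import *
p,d=robot.grab_frame("scene");cv2.imwrite("pics/s6.png",cv2.resize(p[120:360,100:420],None,fx=2.4,fy=2.4))
s=robot.read_state();print(s["wrist_force"],s["position"])
W=cloud("scene",d);m=mask("scene","square_tab");p=W[m];p=p[~np.isnan(p[:,0])]
k=p[(p[:,2]>.065)&(p[:,2]<.13)&(p[:,0]>.46)]
c=np.median(k,0);print(c,"normal",np.linalg.svd(k-c)[2][2])
E
```

```text
[0.35344667 0.97327781 7.80178799] [ 0.48835291 -0.18659174  0.17280307]
[ 0.49097132 -0.18797436  0.08803084] normal [ 0.98864788  0.14822188 -0.02460965]
```

View pics/s6.png

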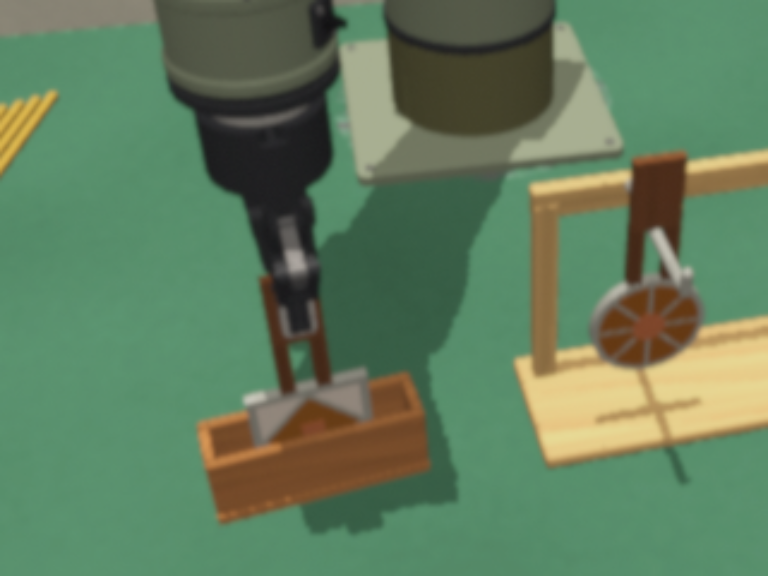

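The pane sits in the slot, resting on the floor (crop 310,420). Releasing in stages.

Request:
{"name": "send_rows", "arguments": {
  "travel": [
    [0, 0, 0],
    [0, 0, 0],
    [0, 0, 0]
  ],
  "yaw": [0, 0, 0],
  "fingers": 0.13,
  "newtons": 20
}}

```text
clock: 13.65
position: [0.4882, -0.1866, 0.1725]
orientation: [-0.0, 0.997, 0.075, -0.0]
wrist_force: [0.6, 0.4, 0.1]
width: 0.0112
```

Request:
{"name": "send_rows", "arguments": {
  "travel": [
    [0, 0, 0],
    [0, 0, 0],
    [0, 0, 0],
    [0, 0, 0]
  ],
  "yaw": [0, 0, 0, 0],
  "fingers": 0.5
}}

```text
clock: 14.15
position: [0.4882, -0.1866, 0.1726]
orientation: [-0.0, 0.997, 0.075, -0.0]
wrist_force: [0.1, -0.3, 0.2]
width: 0.0426
```

```bash
python3 - <<'E'
from h import *
p,d=robot.grab_frame("scene");cv2.imwrite("pics/s7.png",cv2.resize(p[120:360,100:420],None,fx=2.4,fy=2.4))
s=robot.read_state();print(s["wrist_force"],s["position"],s["width"])
W=cloud("scene",d);m=mask("scene","square_tab");p=W[m];p=p[~np.isnan(p[:,0])]
k=p[(p[:,2]>.065)&(p[:,2]<.13)&(p[:,0]>.46)]
c=np.median(k,0);print(c,"normal",np.linalg.svd(k-c)[2][2])
E
```

```text
[-0.64155079 -0.37179134  0.18644598] [ 0.48821002 -0.18663928  0.17260759] 0.04280068190209513
[ 0.49130267 -0.18819253  0.08736065] normal [ 0.98895088  0.14515628 -0.03009681]
```

View pics/s7.png

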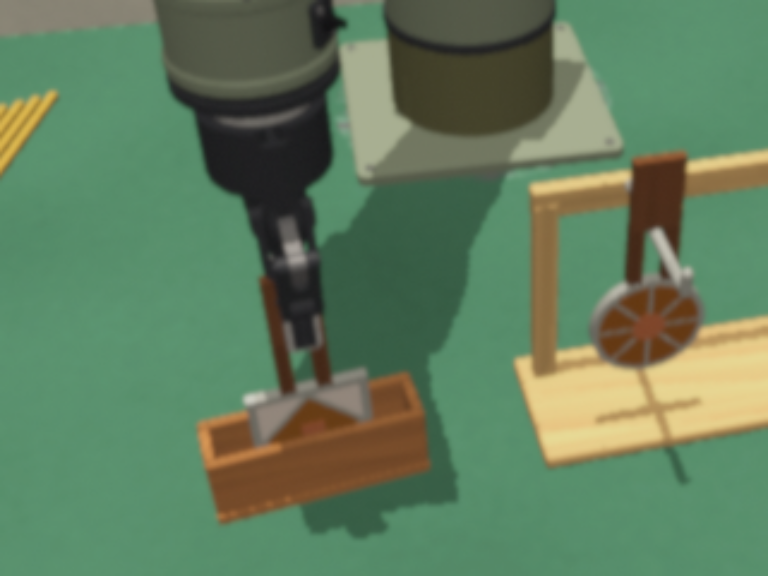

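It stays upright now that the fingers are open. Retreating straight up.

Request:
{"name": "send_rows", "arguments": {
  "travel": [
    [0, 0, -0.006],
    [0, 0, -0.018],
    [0, 0, -0.035],
    [0, 0, -0.055],
    [0, 0, -0.08],
    [0, 0, -0.11],
    [0, 0, -0.135],
    [0, 0, -0.15],
    [0, 0, -0.15],
    [0, 0, -0.15],
    [0, 0, -0.15],
    [0, 0, -0.15]
  ],
  "yaw": [0, 0, 0, 0, 0, 0, 0, 0, 0, 0, 0, 0]
}}

```text
clock: 15.75
position: [0.4881, -0.1866, 0.3223]
orientation: [-0.0, 0.997, 0.075, -0.0]
wrist_force: [-1.1, -0.2, 0.2]
width: 0.0427
```

```bash
python3 - <<'E'
from h import *
p,d=robot.grab_frame("scene");cv2.imwrite("pics/s8.png",p)
s=robot.read_state();print(s["clock"],s["wrist_force"],s["position"],s["width"])
W=cloud("scene",d)
for t in("square_tab","round_tab"):
    m=mask("scene",t);p=W[m];p=p[~np.isnan(p[:,0])]
    print(t,np.round(np.percentile(p,[1,50,99],axis=0),3).tolist())
    k=p[(p[:,2]>.068)&(p[:,2]<.19)&(p[:,0]>.46)&(p[:,0]<.51)]
    c=np.median(k,0);print(c,"normal",np.linalg.svd(k-c)[2][2])
E
```

```text
15.8 [-0.38973383  0.12340361  0.20752663] [ 0.48819159 -0.18661274  0.32234019] 0.04251862621154411
square_tab [[0.299, -0.23, -0.0], [0.491, -0.188, 0.092], [0.499, -0.147, 0.193]]
[ 0.49166065 -0.18769439  0.11350611] normal [ 0.98870122  0.14937901 -0.01248204]
round_tab [[0.48, 0.015, 0.066], [0.488, 0.051, 0.131], [0.491, 0.093, 0.247]]
[0.48773209 0.04930335 0.11405273] normal [0.99950044 0.02997202 0.01002693]
```

View pics/s8.png

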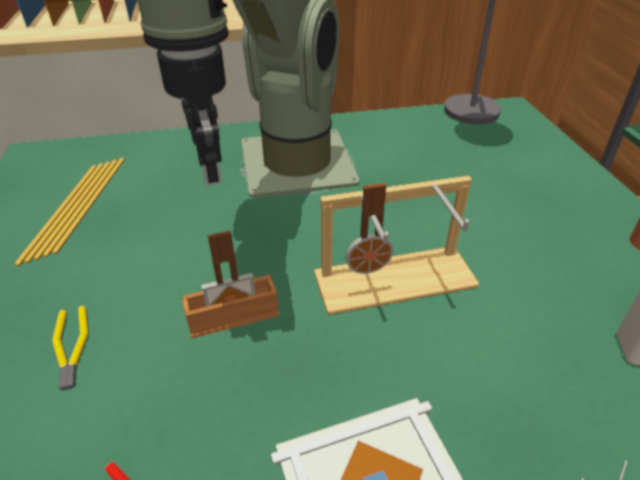

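The square sample stands upright in the holder at (228,270). Its top is at 0.193 m, against 0.192 m expected. The round one hangs unmoved at (370,240), and the gripper is clear.

```bash
python3 -c "
from plant import robot
print(robot.job_done())"
```

```text
the job is handed in; nothing more can be done
None
```

The square sample is standing upright in the holder slot, and I handed the job in at 15.8 s of the 38 s allowed. I gripped it by the tab, lifted it 25 mm and slid it off the peg. After carrying it round the stand I lowered it to contact and released it before backing off.

- **Square sample:** the last picture shows it within about 1° of upright. Its top measured 0.193 m, against 0.192 m expected when seated on the holder floor.
- **Round sample:** still hanging at its original position.
- **Robot:** the gripper is open and about 15 cm above its release position, with no force reading beyond noise.
- **Set-down force:** the wrist force reached about 20 N for a moment as the sample touched the holder floor. I eased it to about 7 N before letting go. It was the highest reading I saw.
- **Checks:** none failed. The two cameras differed by 1–3 mm, within what the slot and grasp allowed.

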